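# Pull the loaded hand truck's telescopic handle out to its second stop and hold it

### The job

The hand truck with the drinks crates is parked at the kitchen counter with its handle pushed down; get it ready to wheel out. Squeeze in the red button in the middle of the handle's grip and, keeping hold of the grip, pull the handle straight up past the first stop to the second stop, where it will go no further. Finish still gripping the fully extended handle (do not let go), and leave the mortar, measuring cup, lemon squeezer and pepper grinder standing where they are on the counter.

Things in the scene. Friction and masses are not known exactly. Their poses are not given: they have to be found in the camera images.
- truck: Loaded aluminium hand truck, immovable, upright on the floor just beyond the counter's far edge. Origin on the floor (750 mm below the counter top) midway between its uprights, x towards the load (away from the robot at yaw 0), z up. Uprights: 25 mm tubes at y = +/-130 mm, topped by 36 mm black collars 20 mm below the counter top. Two bottle crates at x 25 to 325 mm end 170 mm below it.
- handle: Telescopic handle; its black grip, midway on the cross bar, is 32 mm (x) by 150 mm (y), 30 mm tall; origin at the grip's centre, axes as the truck's. Centre 45 mm above the counter top when down. 19 mm cross tube on either side, bent down at y = +/-130 mm; free space above and 150 mm below. Can be pinched from above, a finger on each long face, the button under one.
- button_face (a point): Centre of the outer face of the red squeeze button, 38 mm wide (y) by 20 mm tall, in the middle of the grip's +x face (the side of the load). Released, its face stands 7 mm proud of that face (23 mm from the grip's centre line); fully in, 1 mm proud.
- button (a joint): How far the button is in, m: 0 released, 0.006 fully in. Spring: about 3 N to start, 8 N fully in. From about 4 mm in, the lock pins are out of their holes and the handle slides; if the button is let out, the handle locks at the next stop it meets. Button out at a stop: handle locked.
- extension (a joint): How far the telescopic handle is pulled up out of the uprights, m: 0 pushed down and locked (start), 0.13 first stop, 0.26 second stop (lock hole), with the hard end of travel at 0.266. Handle 0.5 to 0.8 kg, friction about 3 N; with the pins out it sinks if let go between stops.
- mortar: Bystander: terracotta mortar, 180 mm across the rim, 165 mm tall, origin under its centre; stands on the counter.
- measuring_cup: Bystander: aluminium measuring cup with a side handle, 84 mm across, 82 mm tall, origin under its centre; stands on the counter.
- lemon_squeezer: Bystander: white plastic lemon squeezer, a 112 mm dish with a ribbed cone and a flat grip, 46 mm tall, origin under its centre; stands on the counter.
- pepper_grinder: Bystander: glass pepper grinder with a steel twist cap, 60 mm across, 148 mm tall, origin under its centre; stands on the counter.

How it is judged:
On the way, in this order (a step that is already met when the one before it is completed fails the run):
1. the button is squeezed in by the fingers at the grip, with the handle still pushed down (value of joint button above 0.004 m and value of joint extension below 0.03 m and contact force between handle and the fingers above 5 N), for 0.1 s.
2. the handle, in the fingers' grip, has been pulled past the first stop (value of joint extension above 0.15 m and contact force between handle and the fingers above 5 N), for 0.1 s.
At the end, for the whole second after the job is handed in: the handle is at its second stop (out at least 250 mm; the stop is at 260) and still, the gripper holds it by the grip (finger force on grip or button over 5 N, tool point within 80 mm of the grip's centre), and the four things on the counter are within 30 mm of where they stood (value of joint extension above 0.25 m and contact force between handle and the fingers above 5 N and distance between the grasp point and handle below 0.08 m and velocity of joint extension between -0.02 and 0.02 m/s and distance of each of mortar, measuring_cup, lemon_squeezer, pepper_grinder from where it was at the start of the episode below 0.03 m); the arm keeps its last pose, push and grip.
It fails at once if a bystander on the counter is pushed more than 30 mm or tipped over (distance of any of mortar, measuring_cup, lemon_squeezer, pepper_grinder from where it was at the start of the episode above 0.03 m or angle between any of mortar, measuring_cup, lemon_squeezer, pepper_grinder's own z axis and vertical above 0.4 rad).
It also fails if it takes over 35 s, if anything falls off the work surface, if the arm or the gripper's body presses on something with over 40 N, if the wrist force passes 120 N, or if a joint passes its speed limit or range.

### The arm

A 7-joint arm with a two-finger parallel gripper is mounted at the origin on the work surface. World frame = base frame: x ahead of the robot, y to its left, z up, the work surface at z = 0. Lengths are in m, angles in rad, forces in N, time in s.
With the tool pointing down it reaches from about 0.425 to 0.825 m from the base axis. Payload 3.6 kg.
Tool frame: the origin (TCP) lies between the finger pads, 19 mm behind the fingertips; this is the grasp point; z points along the fingers, y is the line along which they close (so a half turn about z gives the same grasp; the last joint's range is limited). The gripper opens to 93 mm and grips with 3 to 60 N. Pads are 15 mm wide; open, the fingers measure 128 mm over their backs; the gripper's body (75 mm by 188 mm) begins 65 mm behind the grasp point.
Start: joints at [1.175, 0.615, -0.013, 1.423, 0.008, 1.103, -0.04], TCP at [0.234, -0.606, 0.237] pointing down, gripper open.
Joint ranges: [-3.12, 3.12], [-0.3, 2.06], [-1.34, 1.32], [0.26, 2.42], [-1.36, 4.5], [0.01, 1.98], [-2.84, 2.84]. Speed limits (rad/s): [2.79, 2.79, 3.14, 3.14, 3.14, 3.14, 3.14].

### API

Orientations are given as a rotation vector (axis times angle).
In Python, from cell import arm gives the robot as it stands. The module is installed in compiled form; this text tells all that it offers.
- The arm moves only by the tool drive_tool, never from a script. Its argument "commands" is a list of rows, each an object of numbers: "x", "y", "z": the shift along the tool's x, y, z in m; "yaw": the turn about the tool's z in degrees; "claw": the opening, from 0 (shut) to 1 (fully open). In form: [{"x": .., "y": .., "z": .., "yaw": .., "claw": ..}, ...]. A call has 1 to 5 rows; each row is the pose to reach, as a shift and turn from the pose commanded when the call began, along the tool's axes at that moment; what a row does not reach only later rows make up. A row lasts 1/8 s, in which the tool goes at most 62.5 mm and 10.7 degrees, less where a joint would pass 70% of its speed; a pose out of reach is approached as far as the arm can. A call with a gripper value outside its range is refused whole. The fingers move at their own pace and stop on an object; the grip force is fixed at half the most. Time passes only in rows, so rows that repeat a pose let the fingers close. It gives the time, the measured TCP pose, the force, the opening and the grip force at its end, in the units of the state.
- arm.state(): the state, without advancing time (a new reading comes with each control period).
- arm.snapshot(name): name is "scene" or "top"; returns a dict with "image" (420x560x3 uint8, red, green, blue), "fx", "fy", "cx", "cy" (pixels), "world_to_cam" (4x4, takes a point from world to camera coordinates). Camera axes: x right, y down, z forward; pixel columns grow to the right and rows downward; lengths in m; the calibration is good to about 2 mm. A picture is of the moment at which its call begins. There is no depth.
- arm.finish_job(): hands the job in; it is judged then, once.
Trained networks look in the newest picture that a camera, given by its name, has taken for a name from the list of things; names that differ only in an ending like _2 or _b are one class to them, and where a whole thing is asked for, a point or a joint stands for the part that bears it (a point fixed in the world has none). Each returns a list of dicts, best first, with "score" (0 to 1); they miss things now and then, are a little off and sometimes report something else, mostly with a low value. They report only what shows in the picture. A call takes as long as a camera call.
- arm.regions_of(camera, query): "region" (420x560 bool, what is visible of it) and "rect" ([left, top, right, bottom] in pixels, round what is visible of it).
- arm.place_of(camera, query): "uv" ([column, row] in pixels: a listed point, or the origin of a listed thing).
The state is a dict: "clock": time; "qpos": joint angles; "qd": joint speeds; "joint_efforts": joint torques, N m; "ee_pos": TCP position; "tcp_rot": TCP orientation; "wrist_force": force on the tool from outside, world axes, zero at the start; "torque": the same for the moment, N m; "opening": opening from 0.0 (shut) to 1.0 (fully open); "gripper_force": force on a finger pad.
Only numpy, scipy, OpenCV 4.12 (cv2) and the standard library are available. Lean on these libraries where they do the work, as an engineer would, in place of code of your own. Each camera call takes 0.05 s, during which the arm holds its last target. There are 200 camera calls.

## Working session

There is one attempt and no reset: what is moved stays moved. The work goes in short steps, Python scripts to look and compute and a tool call to move; the robot and the scene stay as the last step left them, time stands still between calls to the robot, and variables do not carry over. Pictures are saved under pics/ and viewed, at most 10 in all, crops included, and the job is handed in when it is done.

Besides the shell and the picture viewer there is one more tool, called after "Call:" as name([rows], argument=value, ...), one row to a line, values as JSON. drive_tool: Moves the arm, as the interface text tells. Its arguments: {"type":"object","properties":{"commands":{"type":"array","items":{"type":"object","properties":{"x":{"type":"number"},"y":{"type":"number"},"z":{"type":"number"},"yaw":{"type":"number"},"claw":{"type":"number"}}}}},"required":["commands"]}

```bash
mkdir -p pics; python3 - <<'E'
from cell import arm
import cv2,numpy as np
s=arm.state();print(s)
for c in("scene","top"):
    p=arm.snapshot(c);cv2.imwrite(f"pics/{c}0.png",p["image"][:,:,::-1])
    print(c,p["fx"],p["cx"],p["cy"],np.round(p["world_to_cam"],4).tolist())
    for q in("handle","button_face","truck","mortar","measuring_cup","lemon_squeezer","pepper_grinder"):
        r=arm.place_of(c,q);g=arm.regions_of(c,q)
        print(q,[(np.round(d["uv"],1).tolist(),round(d["score"],2)) for d in r[:2]],[(list(map(int,d["rect"])),round(d["score"],2)) for d in g[:2]])
E
```

```text
{'clock': 0.0, 'qpos': array([ 1.17548813,  0.61590711, -0.01262438,  1.42488095,  0.00809   ,
        1.10338974, -0.04037738]), 'qd': array([-1.57698086e-05, -5.84216825e-04, -6.35304584e-04, -6.89928467e-04,
       -5.78457222e-04,  1.16485401e-03,  8.77953112e-06]), 'joint_efforts': array([-4.08102942e-04, -4.58927464e+01,  2.08870335e-01, -1.65742582e+01,
       -6.11296040e-02,  2.05033977e-02,  2.46740146e-04]), 'ee_pos': array([ 0.23407761, -0.60559892,  0.23629489]), 'tcp_rot': array([-3.08585689e+00, -5.75729070e-01,  7.64335893e-04]), 'wrist_force': array([ 1.42512144,  0.42723833, -0.1191824 ]), 'torque': array([-0.03418676, -0.00422592, -0.01781635]), 'gripper_force': 0.0, 'opening': 1.0037694410351838}
scene 386.6140425984791 277.06718097895833 212.40018974460943 [[0.4941, 0.8693, 0.0098, -0.272], [0.487, -0.2674, -0.8315, -0.5264], [-0.7202, 0.4156, -0.5555, 1.4403], [0.0, 0.0, 0.0, 1.0]]
handle [([299.6, 106.2], 0.68)] [([248, 95, 352, 135], 0.97)]
button_face [([305.8, 105.8], 0.52)] []
truck [] [([231, 93, 424, 407], 0.66)]
mortar [([339.7, 84.0], 0.9)] [([313, 25, 
[... 229 characters left out ...]
57.5989949404671 275.9339124005289 208.9475650717577 [[-0.0274, -0.9996, -0.0031, 0.0261], [-0.9967, 0.0276, -0.0768, 0.4885], [0.0768, 0.001, -0.997, 0.9859], [0.0, 0.0, 0.0, 1.0]]
handle [([260.9, 158.2], 0.6)] [([201, 139, 326, 176], 0.75), ([56, 225, 155, 322], 0.74)]
button_face [([263.0, 145.9], 0.38)] []
truck [([267.2, 193.2], 0.72), ([132.5, 267.3], 0.32)] [([192, 40, 364, 216], 0.79)]
mortar [([130.6, 270.9], 0.95)] [([57, 224, 155, 320], 0.64)]
measuring_cup [([423.3, 249.0], 0.56)] [([409, 229, 456, 282], 0.84)]
lemon_squeezer [([215.5, 261.9], 0.55)] [([186, 237, 233, 312], 0.67)]
pepper_grinder [([366.7, 261.5], 0.73)] [([354, 246, 392, 279], 0.89), ([56, 225, 156, 319], 0.49)]
```

```bash
cat >h.py <<'E'
from cell import arm
import numpy as np
from scipy.spatial.transform import Rotation as R
def ray(p,uv):
    W=p["world_to_cam"];Rm=W[:3,:3];d=Rm.T@np.array([(uv[0]-p["cx"])/p["fx"],(uv[1]-p["cy"])/p["fy"],1]);return -Rm.T@W[:3,3],d
def onz(p,uv,z):
    o,d=ray(p,uv);return o+d*(z-o[2])/d[2]
E
python3 - <<'E'
from h import *
import cv2
a=cv2.imread("pics/scene0.png");b=cv2.imread("pics/top0.png")
cv2.imwrite("pics/ab.png",np.vstack([cv2.resize(a[40:220,130:430],(800,480))[:300],cv2.resize(b[100:250,160:560],(800,300))]))
p=arm.snapshot("top");q=arm.snapshot("scene")
print("grip",onz(p,(260.9,158.2),.045),onz(q,(299.6,106.2),.045),"btn",onz(p,(263,145.9),.045),onz(q,(305.8,105.8),.045))
for n,u,v in(("mortar",(130.6,270.9),(339.7,84)),("cup",(423.3,249),(146.7,117.9)),("lem",(215.5,261.9),(288.3,91)),("pep",(366.7,261.5),(189.3,106.4))):print(n,onz(p,u,0),onz(q,v,0))
m=arm.regions_of("top","handle")[0]["region"];ys,xs=np.nonzero(m)
# 3D outline of handle at grip height
P=np.array([onz(p,(x,y),.045)[:2] for x,y in zip(xs,ys)]);print(P.mean(0),cv2.minAreaRect(P.astype(np.float32)*1000))
E
```

```text
grip [0.59764333 0.04198542 0.045     ] [0.61922451 0.02617264 0.045     ] btn [0.62440073 0.03677805 0.045     ] [0.62399256 0.04180678 0.045     ]
mortar [0.36175003 0.33833367 0.        ] [0.37416372 0.34517973 0.        ]
cup [ 0.39229337 -0.31190381  0.        ] [ 0.39534212 -0.31003668  0.        ]
lem [0.37643369 0.14985031 0.        ] [0.36218103 0.14854857 0.        ]
pep [ 0.36816075 -0.18521857  0.        ] [ 0.35874377 -0.18008442  0.        ]
[0.60455477 0.04163608] ((606.8966064453125, 39.63499450683594), (268.7421569824219, 40.7824592590332), 76.28364562988281)
```

View pics/ab.png

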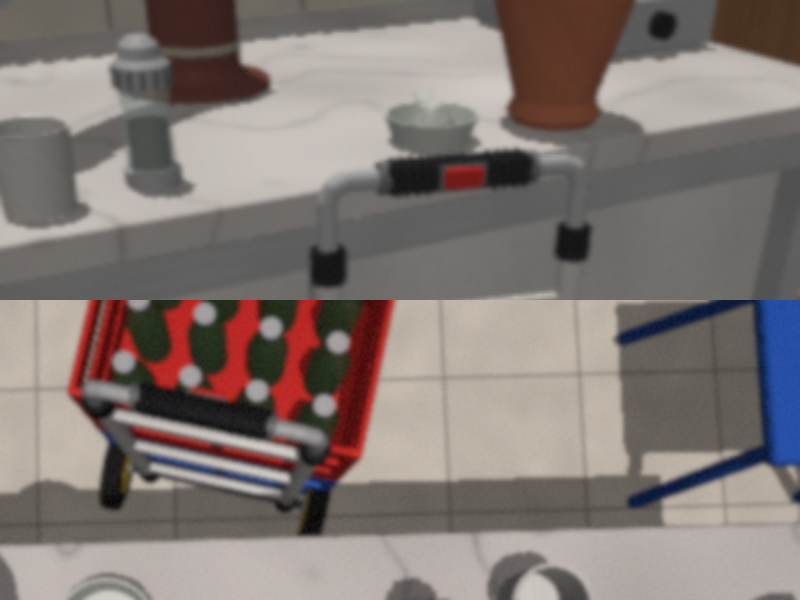

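View pics/top0.png

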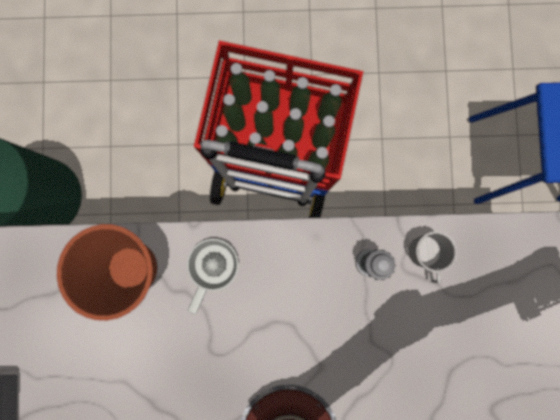

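The top view shows the grip as a dark bar centred near (262,156), tilted about -14°. The scene view shows the red button near (303,107), facing the load. I'll refine both by colour.

```bash
python3 - <<'E'
from h import *
import cv2
p=arm.snapshot("top");q=arm.snapshot("scene")
im=q["image"].astype(int);m=(im[...,0]>120)&(im[...,1]<80);m[:90]=0;m[125:]=0;m[:,:270]=0;m[:,340:]=0
ys,xs=np.nonzero(m);print(len(xs),xs.min(),xs.max());u=(xs.mean(),ys.mean());b=onz(q,u,.045);print("btn",u,b)
for n,s in(("top",p),("scene",q)):
    r=arm.regions_of(n,"handle")[0]["region"];g=r&(s["image"].max(2)<75)
    k,l,st,c=cv2.connectedComponentsWithStats(g.astype(np.uint8));i=1+st[1:,4].argmax()
    ys,xs=np.nonzero(l==i);P=np.array([onz(s,(x,y),.052)[:2] for x,y in zip(xs,ys)])*1000
    print(n,st[i],c[i],P.mean(0),cv2.minAreaRect(P.astype(np.float32)))
st=arm.state();Rm=R.from_rotvec(st["tcp_rot"]).as_matrix();print(Rm.round(3))
E
```

```text
29 297 310
btn (np.float64(303.41379310344826), np.float64(103.44827586206897)) [0.60545239 0.04656555 0.045     ]
top [ 225  141   72   29 1020] [260.65588235 154.94607843] [603.39059639  42.14848834] ((604.6200561523438, 44.46727752685547), (156.72183227539062, 33.806068420410156), 75.93714904785156)
scene [272  97  60  16 591] [301.3891709  104.10829103] [624.87027639  28.12225359] ((625.6021728515625, 26.677452087402344), (163.8850555419922, 104.47802734375), 71.7181396484375)
[[ 0.933  0.361  0.   ]
 [ 0.361 -0.933  0.   ]
 [ 0.    -0.    -1.   ]]
```

Call:
drive_tool([
  {"x":0.046,"y":-0.038,"z":0,"yaw":-10,"claw":1},
  {"x":0.093,"y":-0.076,"z":0,"yaw":-20,"claw":1},
  {"x":0.139,"y":-0.113,"z":0,"yaw":-30,"claw":1},
  {"x":0.186,"y":-0.151,"z":0,"yaw":-40,"claw":1},
  {"x":0.232,"y":-0.189,"z":0,"yaw":-50,"claw":1},
])

```text
clock: 2.48
ee_pos: [0.3836, -0.3447, 0.2379]
tcp_rot: [2.549, 1.834, 0.001]
wrist_force: [0.6, -0.0, 0.3]
opening: 1.001
gripper_force: 0.0
```

```bash
cat >>h.py <<'E'
def todo(t,yaw):
    s=arm.state();M=R.from_rotvec(s["tcp_rot"]).as_matrix();a=np.degrees(np.arctan2(M[1,1],M[0,1]))
    print(s["clock"],s["ee_pos"].round(4),"tool",(M.T@(np.array(t)-s["ee_pos"])).round(4),"yaw",round(a-yaw,1),"F",s["wrist_force"].round(1),s["qpos"].round(2))
E
python3 -c "
from h import *
todo((.604,.043,.236),-14)"
```

```text
2.475 [ 0.3836 -0.3447  0.2379] tool [0.4377 0.0857 0.0018] yaw -4.5 F [ 0.6 -0.   0.3] [ 0.89  0.42 -0.28  1.8   0.14  0.94  0.22]
```

Call:
drive_tool([
  {"x":0.06,"y":0.012,"z":0,"yaw":-2,"claw":1},
  {"x":0.12,"y":0.024,"z":0,"yaw":-4.5,"claw":1},
  {"x":0.18,"y":0.035,"z":0,"yaw":-4.5,"claw":1},
  {"x":0.24,"y":0.047,"z":0,"yaw":-4.5,"claw":1},
  {"x":0.3,"y":0.059,"z":0,"yaw":-4.5,"claw":1},
])

```text
clock: 3.1
ee_pos: [0.5364, -0.0801, 0.2378]
tcp_rot: [2.482, 1.925, 0.001]
wrist_force: [1.0, -1.1, 0.5]
opening: 1.001
gripper_force: 0.0
```

```bash
python3 -c "
from h import *
todo((.604,.043,.236),-14)"
```

```text
3.1 [ 0.5364 -0.0801  0.2378] tool [0.1361 0.0348 0.0018] yaw -0.4 F [ 1.  -1.1  0.5] [ 0.34  0.46 -0.34  1.73  0.18  0.98 -0.33]
```

Go above the grip and partly down (TCP at z≈0.14), then look.

Call:
drive_tool([
  {"x":0.06,"y":0.016,"z":0,"yaw":0,"claw":1},
  {"x":0.115,"y":0.03,"z":0,"yaw":0,"claw":1},
  {"x":0.136,"y":0.035,"z":0.03,"yaw":0,"claw":1},
  {"x":0.136,"y":0.035,"z":0.085,"yaw":0,"claw":1},
  {"x":0.136,"y":0.035,"z":0.11,"yaw":0,"claw":1},
])

```text
clock: 3.72
ee_pos: [0.6015, 0.0415, 0.1245]
tcp_rot: [-2.479, -1.926, 0.007]
wrist_force: [-0.2, -0.5, 0.1]
opening: 1.0
gripper_force: 0.0
```

```bash
python3 - <<'E'
from h import *
import cv2
todo((.604,.043,.045),-14)
p=arm.snapshot("top");q=arm.snapshot("scene")
print(arm.place_of("scene","button_face")[:1],arm.place_of("scene","handle")[:1])
f=lambda s,a,b,c,d:cv2.resize(s["image"][a:b,c:d,::-1],(400,300),interpolation=cv2.INTER_CUBIC)
def mark(s):
    im=s["image"]
    a=np.radians(-14);c=np.array([.604,.043,.045]);X=np.array([np.cos(a),np.sin(a),0]);Y=np.array([-np.sin(a),np.cos(a),0])
    for w in(c+.023*X,c+.075*Y+[0,0,.015],c-.075*Y+[0,0,.015]):
        k=s["world_to_cam"]@np.r_[w,1];u=(int(round(s["fx"]*k[0]/k[2]+s["cx"])),int(round(s["fy"]*k[1]/k[2]+s["cy"])));print(u);im[u[1],u[0]]=(0,255,0)
mark(p);mark(q)
cv2.imwrite("pics/c.png",np.hstack([f(q,50,155,230,370),f(p,100,205,190,330)]))
E
```

```text
3.725 [0.6015 0.0415 0.1245] tool [0.0022 0.0024 0.0795] yaw -0.3 F [-0.2 -0.5  0.1] [ 0.08  0.69 -0.3   1.68  0.26  0.82 -0.59]
[{'uv': [146.4, 116.3], 'score': 0.72}] [{'uv': [294.5, 105.5], 'score': 0.93}]
(263, 145)
(226, 146)
(295, 161)
(305, 106)
(330, 96)
(274, 100)
```

View pics/c.png

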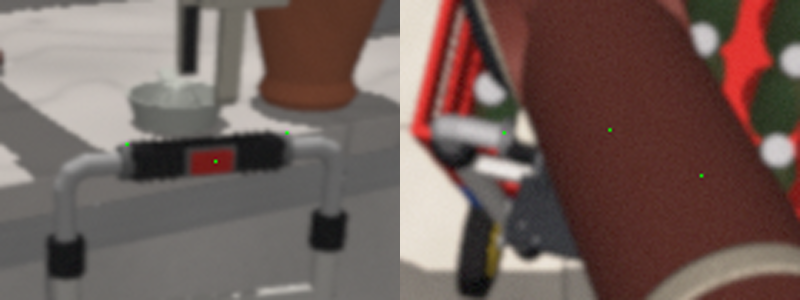

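The scene view shows the projected button (305,106) landing within a pixel of the red patch, with the fingers straddling the grip. Now I'll go down and close.

Call:
drive_tool([
  {"x":0,"y":0,"z":0.03,"yaw":0,"claw":1},
  {"x":0,"y":0,"z":0.06,"yaw":0,"claw":1},
  {"x":0,"y":0,"z":0.082,"yaw":0,"claw":1},
  {"x":0,"y":0,"z":0.082,"yaw":0,"claw":1},
  {"x":0,"y":0,"z":0.082,"yaw":0,"claw":1},
])

```text
clock: 4.55
ee_pos: [0.6047, 0.0418, 0.0475]
tcp_rot: [2.481, 1.925, 0.005]
wrist_force: [0.9, -1.1, -0.2]
opening: 1.001
gripper_force: 0.0
```

Call:
drive_tool([
  {"x":0,"y":0,"z":0,"yaw":0,"claw":0},
  {"x":0,"y":0,"z":0,"yaw":0,"claw":0},
  {"x":0,"y":0,"z":0,"yaw":0,"claw":0},
  {"x":0,"y":0,"z":0,"yaw":0,"claw":0},
  {"x":0,"y":0,"z":0,"yaw":0,"claw":0},
])

```text
clock: 5.18
ee_pos: [0.6033, 0.0415, 0.0455]
tcp_rot: [2.481, 1.926, 0.001]
wrist_force: [2.2, -0.5, -1.7]
opening: 0.511
gripper_force: 1.5
```

Call:
drive_tool([
  {"x":0,"y":0,"z":0,"yaw":0,"claw":0},
  {"x":0,"y":0,"z":0,"yaw":0,"claw":0},
  {"x":0,"y":0,"z":0,"yaw":0,"claw":0},
  {"x":0,"y":0,"z":0,"yaw":0,"claw":0},
  {"x":0,"y":0,"z":0,"yaw":0,"claw":0},
])

```text
clock: 5.8
ee_pos: [0.6048, 0.0411, 0.0456]
tcp_rot: [2.48, 1.925, 0.004]
wrist_force: [5.2, -1.0, -3.5]
opening: 0.35
gripper_force: 30.0
```

Opening is 33 mm at 30 N, so the button is fully in. Pull up.

Call:
drive_tool([
  {"x":0,"y":0,"z":-0.01,"yaw":0,"claw":0},
  {"x":0,"y":0,"z":-0.03,"yaw":0,"claw":0},
  {"x":0,"y":0,"z":-0.05,"yaw":0,"claw":0},
  {"x":0,"y":0,"z":-0.07,"yaw":0,"claw":0},
  {"x":0,"y":0,"z":-0.09,"yaw":0,"claw":0},
])

```text
clock: 6.42
ee_pos: [0.6048, 0.041, 0.1349]
tcp_rot: [2.48, 1.925, 0.004]
wrist_force: [8.5, -1.1, -9.4]
opening: 0.351
gripper_force: 30.0
```

Call:
drive_tool([
  {"x":0,"y":0,"z":-0.02,"yaw":0,"claw":0},
  {"x":0,"y":0,"z":-0.04,"yaw":0,"claw":0},
  {"x":0,"y":0,"z":-0.06,"yaw":0,"claw":0},
  {"x":0,"y":0,"z":-0.08,"yaw":0,"claw":0},
  {"x":0,"y":0,"z":-0.1,"yaw":0,"claw":0},
])

```text
clock: 7.05
ee_pos: [0.6047, 0.0411, 0.2344]
tcp_rot: [2.48, 1.925, 0.004]
wrist_force: [8.3, -0.6, -10.4]
opening: 0.351
gripper_force: 30.0
```

```bash
python3 - <<'E'
from h import *
import cv2
todo((.604,.042,.305),-14)
q=arm.snapshot("scene");cv2.imwrite("pics/d.png",q["image"][:,:,::-1])
E
```

```text
7.05 [0.6047 0.0411 0.2344] tool [ 0.0008 -0.0007 -0.0706] yaw -0.4 F [  8.3  -0.6 -10.4] [ 0.1   0.57 -0.34  1.56  0.21  1.05 -0.54]
```

View pics/d.png

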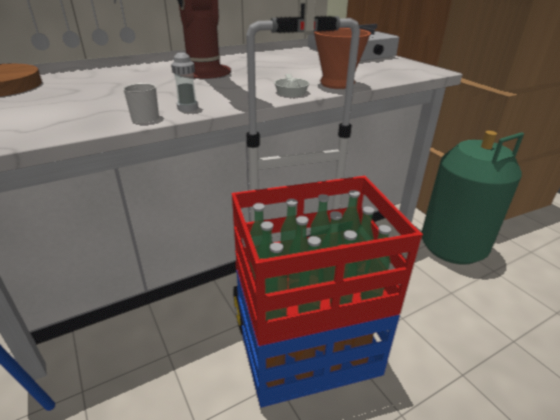

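The handle is up with the collar tubes extended, and the grip is in the fingers at (305,22). The bystanders haven't moved. Continue to the second stop.

Call:
drive_tool([
  {"x":0,"y":0,"z":-0.02,"yaw":0,"claw":0},
  {"x":0,"y":0,"z":-0.04,"yaw":0,"claw":0},
  {"x":0,"y":0,"z":-0.06,"yaw":0,"claw":0},
  {"x":0,"y":0,"z":-0.07,"yaw":0,"claw":0},
  {"x":0,"y":0,"z":-0.075,"yaw":0,"claw":0},
])

```text
clock: 7.72
ee_pos: [0.6047, 0.0411, 0.3093]
tcp_rot: [2.48, 1.925, 0.004]
wrist_force: [9.2, 0.1, -8.6]
opening: 0.349
gripper_force: 30.0
```

Call:
drive_tool([
  {"x":0,"y":0,"z":-0.003,"yaw":0,"claw":0},
  {"x":0,"y":0,"z":-0.003,"yaw":0,"claw":0},
  {"x":0,"y":0,"z":-0.003,"yaw":0,"claw":0},
])

```text
clock: 8.1
ee_pos: [0.6047, 0.0411, 0.3116]
tcp_rot: [2.48, 1.925, 0.003]
wrist_force: [9.4, -0.8, -7.6]
opening: 0.35
gripper_force: 30.0
```

Call:
drive_tool([
  {"x":0,"y":0,"z":-0.002,"yaw":0,"claw":0},
  {"x":0,"y":0,"z":-0.002,"yaw":0,"claw":0},
  {"x":0,"y":0,"z":-0.002,"yaw":0,"claw":0},
  {"x":0,"y":0,"z":-0.002,"yaw":0,"claw":0},
])

```text
clock: 8.6
ee_pos: [0.6047, 0.041, 0.3116]
tcp_rot: [2.481, 1.926, 0.001]
wrist_force: [10.9, 0.4, -14.9]
opening: 0.351
gripper_force: 30.0
```

```bash
python3 - <<'E'
from h import *
import cv2
s=arm.state();print(s["ee_pos"],s["wrist_force"])
q=arm.snapshot("scene");cv2.imwrite("pics/e.png",cv2.resize(q["image"][:180,170:410,::-1],(800,600)))
for dz in(.305,.295):
    k=q["world_to_cam"]@np.array([.604,.042,dz,1]);print(q["fx"]*k[0]/k[2]+q["cx"],q["fy"]*k[1]/k[2]+q["cy"])
print(arm.place_of("scene","handle")[:1])
E
```

```text
[0.60468186 0.04104115 0.31164722] [ 10.88727308   0.35748093 -14.9441111 ]
306.9309137844888 -12.81001380390316
306.69363380603045 -7.610810812946994
[]
```

View pics/e.png

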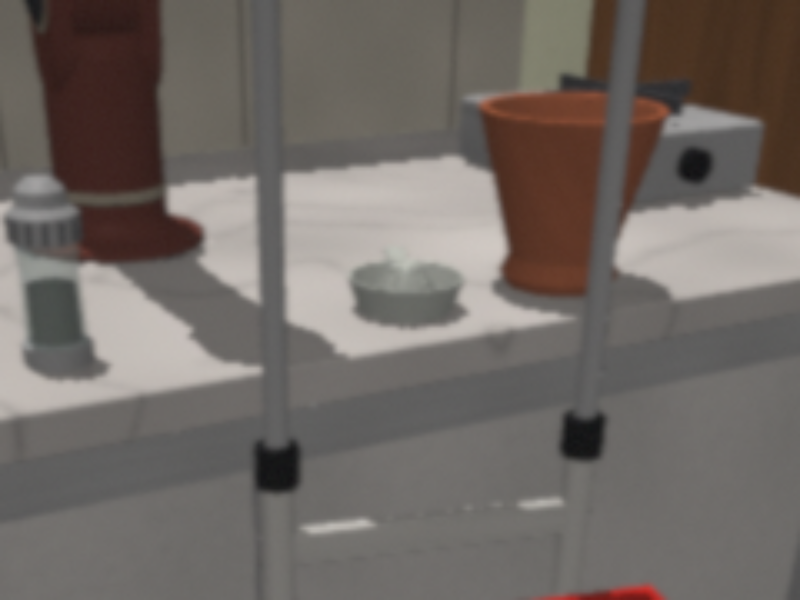

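The pull force rose to 15 N while the height held at 0.3116 (extension 0.266), so this is the hard end. The picture shows both tubes extended out of the top of the frame and the bystanders in view untouched. Handing in.

```bash
python3 -c "
from cell import arm
print(arm.finish_job())"
```

```text
the job is handed in; nothing more can be done
None
```

The handle is pulled up to its hard end, about 266 mm by the arm's own height reading, and still held at 30 N with the button in; nothing on the counter looked moved in the pictures, and the job is handed in, though no verdict came back.

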